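Level the leaves of a profile gauge

ROBOT

A 6-joint arm with a two-finger parallel gripper is mounted at the origin on a cart in front of the work surface, level with it; the furniture and walls round the work are solid. World frame = base frame: x ahead of the robot, y to its left, z up, the work surface at z = 0. Lengths are in m, angles in rad, forces in N, time in s.
With the tool pointing down it reaches from about 0.35 to 0.775 m from the base axis. Payload 5.5 kg.
Tool frame: the origin (TCP) lies midway between the tips of the shut fingers; the grasp point (between the pads) lies env.tcp_to_grasp behind it (env.tcp_to_grasp is the distance from the TCP to the grasp point, in m); z points along the fingers, y is the direction in which the jaws open and shut (so a half turn about z gives the same grasp; the last joint's range is limited). The gripper opens to 85 mm and grips with 20 to 120 N. Pads are 22 mm wide; open, the fingers measure 114 mm over their backs; the gripper's body (76 mm by 85 mm) begins 54 mm behind the grasp point. The pads swing forward as they close: fully open they stand 13 mm farther back than shut.
Start: joints at [-1.368, 0.313, 0.046, 1.304, 0, 1.431], TCP at [0.193, -0.542, 0.231] pointing down, gripper open.
Joint ranges: [-2.76, 2.76], [-0.86, 1.69], [-1.03, 1.26], [-2.2, 2.34], [-1.47, 1.5], [-3.14, 3.14]. Speed limits (rad/s): [2.57, 2.57, 3.14, 3.14, 3.14, 3.14].

INTERFACE

Orientations are given as a unit quaternion [w, x, y, z].
In Python, from workcell import env gives the robot as it stands.
- The arm moves only by the shell command python3 -m handwheel 'ROWS' [OPENING] [FORCE]. ROWS is JSON, a list of rows, each an object of numbers: "dx", "dy", "dz": the shift along the tool's x, y, z normalised to -1 to 1, where 1 is 20 mm; "roll": the turn about the tool's z normalised to -1 to 1, where 1 is 6 degrees. In form: [{"dx": .., "dy": .., "dz": .., "roll": ..}, ...]. A call has 1 to 8 rows; each row shifts and turns the commanded pose from where the row before left it, along the tool's axes as they then stand; what a row does not reach is not made up. A row lasts 1/12 s, in which the tool goes at most 41.7 mm and 7.16 degrees, less where a joint would pass 70% of its speed; a pose out of reach is approached as far as the arm can. A call with a number of a shift or a turn outside -1 to 1 is refused whole. A call with a gripper value outside its range is refused whole. OPENING is the closure in counts, from 0 (fully open) to 255 (shut), set as the call begins (- or left out, the last holds). The fingers move at their own pace and stop on an object; FORCE is the grip in N (left out, the last holds). Time passes only in rows, so rows that do not move let the fingers close. It gives the time, the measured TCP pose, the force and the opening at its end, in the units of the state.
- env.get_state(): the state, without advancing time (a new reading comes with each control period).
- env.read_camera(name): name is "scene" or "side" or "wrist"; returns the picture (384x512x3 uint8, blue, green, red); there is no depth.
- env.calibration(name): a dict with "fx", "fy", "cx", "cy" (pixels), "R" (3x3) and "t" (3): a world point X has camera coordinates R X + t. Camera axes: x right, y down, z forward; pixel columns grow to the right and rows downward; lengths in m; the calibration is good to about 2 mm. A picture is of the moment at which its call begins: read the wrist's pose just before it. calibration takes no time and is no camera call; for the wrist camera it gives the pose at the moment of the call.
- env.hand_in(): hands the job in, once; it reports no verdict.
The state is a dict: "clock": time; "joint_pos": joint angles; "qvel": joint speeds; "tau": joint torques, N m; "tcp_pos": TCP position; "orientation": TCP orientation; "wrist_force": force on the tool from outside, world axes, zero at the start; "ft_torque": the same for the moment, N m; "finger_gap": finger opening in m.
Only numpy, scipy, OpenCV 4.12 (cv2) and the standard library are available. Lean on these libraries where they do the work, as an engineer would, in place of code of your own. Each camera call takes 0.05 s, during which the arm holds its last target.

TASK

The profile gauge clamped upright in the small vice still shows the last frame moulding in its row of sliding leaves. Reset it for the next profile: go along its top edge with the fingertips, pressing lightly, until every leaf from end to end is flush with the top of the gauge's body. Only press: do not lift or shove the vice, and leave the things around it where they stand.

Things in the scene. Friction and masses are not known exactly. Their poses are not given: they have to be found in the camera images.
- vice: Loose grey machine vice, 3.2 kg, 150 x 100 mm, jaws 51 mm high, with a profile gauge clamped upright in the jaws. Origin: centre of its underside, straight below the gauge's middle; z up, y along the gauge towards its left end, x across it. Gauge: bright aluminium bar 132 mm long (y), 19 mm thick (x), top edge 70 mm above the origin, the highest part but for the leaves.
- gauge_left (a point): Left end of the gauge's top edge (y = +66 mm, z = 70 mm on the vice, mid thickness), at the height with which the leaves must be flush. The row of 18 upright black leaves with rounded tips, each 6 mm wide (y) and 6 mm thick (x), fills y = -54 to +54 mm along the bar's middle, between two cheeks 6 mm thick (|x| = 3.5 to 9.5 mm); solid 12 mm end blocks.
- gauge_right (a point): Right end of the gauge's top edge (y = -66 mm, z = 70 mm on the vice, mid thickness), at the flush height. A fingertip wider than the 6 mm thick row comes to rest on the bar's cheeks when the leaves under it are flush. Overhead: a fume hood 0.28 m wide hangs at about x = 0.74, y = -0.08, from about 0.5 m above the bench up; keep the arm clear of it.
- leaf_1 (a joint): Height (m) of leaf 1 of the gauge above the body's top edge, y = +51 mm on the vice. 0 = flush, positive = standing proud (start: 5 to 24 mm); it slides from -6 to +28 mm. Each leaf slides on its own, held by friction of about 2 N, no spring: it stays where it is pushed; a fingertip 20 mm wide meets 4 or 5 at once.
- leaf_2 (a joint): Height (m) of leaf 2 of the gauge above the body's top edge, y = +45 mm on the vice. 0 = flush, positive = standing proud (start: 5 to 24 mm); it slides from -6 to +28 mm. Same friction.
- leaf_3 (a joint): Height (m) of leaf 3 of the gauge above the body's top edge, y = +39 mm on the vice. 0 = flush, positive = standing proud (start: 5 to 24 mm); it slides from -6 to +28 mm. Same friction.
- leaf_4 (a joint): Height (m) of leaf 4 of the gauge above the body's top edge, y = +33 mm on the vice. 0 = flush, positive = standing proud (start: 5 to 24 mm); it slides from -6 to +28 mm. Same friction.
- leaf_5 (a joint): Height (m) of leaf 5 of the gauge above the body's top edge, y = +27 mm on the vice. 0 = flush, positive = standing proud (start: 5 to 24 mm); it slides from -6 to +28 mm. Same friction.
- leaf_6 (a joint): Height (m) of leaf 6 of the gauge above the body's top edge, y = +21 mm on the vice. 0 = flush, positive = standing proud (start: 5 to 24 mm); it slides from -6 to +28 mm. Same friction.
- leaf_7 (a joint): Height (m) of leaf 7 of the gauge above the body's top edge, y = +15 mm on the vice. 0 = flush, positive = standing proud (start: 5 to 24 mm); it slides from -6 to +28 mm. Same friction.
- leaf_8 (a joint): Height (m) of leaf 8 of the gauge above the body's top edge, y = +9 mm on the vice. 0 = flush, positive = standing proud (start: 5 to 24 mm); it slides from -6 to +28 mm. Same friction.
- leaf_9 (a joint): Height (m) of leaf 9 of the gauge above the body's top edge, y = +3 mm on the vice. 0 = flush, positive = standing proud (start: 5 to 24 mm); it slides from -6 to +28 mm. Same friction.
- leaf_10 (a joint): Height (m) of leaf 10 of the gauge above the body's top edge, y = -3 mm on the vice. 0 = flush, positive = standing proud (start: 5 to 24 mm); it slides from -6 to +28 mm. Same friction.
- leaf_11 (a joint): Height (m) of leaf 11 of the gauge above the body's top edge, y = -9 mm on the vice. 0 = flush, positive = standing proud (start: 5 to 24 mm); it slides from -6 to +28 mm. Same friction.
- leaf_12 (a joint): Height (m) of leaf 12 of the gauge above the body's top edge, y = -15 mm on the vice. 0 = flush, positive = standing proud (start: 5 to 24 mm); it slides from -6 to +28 mm. Same friction.
- leaf_13 (a joint): Height (m) of leaf 13 of the gauge above the body's top edge, y = -21 mm on the vice. 0 = flush, positive = standing proud (start: 5 to 24 mm); it slides from -6 to +28 mm. Same friction.
- leaf_14 (a joint): Height (m) of leaf 14 of the gauge above the body's top edge, y = -27 mm on the vice. 0 = flush, positive = standing proud (start: 5 to 24 mm); it slides from -6 to +28 mm. Same friction.
- leaf_15 (a joint): Height (m) of leaf 15 of the gauge above the body's top edge, y = -33 mm on the vice. 0 = flush, positive = standing proud (start: 5 to 24 mm); it slides from -6 to +28 mm. Same friction.
- leaf_16 (a joint): Height (m) of leaf 16 of the gauge above the body's top edge, y = -39 mm on the vice. 0 = flush, positive = standing proud (start: 5 to 24 mm); it slides from -6 to +28 mm. Same friction.
- leaf_17 (a joint): Height (m) of leaf 17 of the gauge above the body's top edge, y = -45 mm on the vice. 0 = flush, positive = standing proud (start: 5 to 24 mm); it slides from -6 to +28 mm. Same friction.
- leaf_18 (a joint): Height (m) of leaf 18 of the gauge above the body's top edge, y = -51 mm on the vice. 0 = flush, positive = standing proud (start: 5 to 24 mm); it slides from -6 to +28 mm. Same friction.
- moulding: Bystander: loose wooden offcut of picture-frame moulding, 110 x 150 mm, 26 mm high; origin at the centre of its underside.
- weight: Bystander: loose brass weight with a knob, 50 mm across, 59 mm high; origin at the centre of its underside.
- bottle: Bystander: loose dropper bottle with black teat, 30 mm across, 95 mm high; origin at the centre of its underside.

How it is judged:
By the outcome, as a careful person would: the job done as asked, in the order asked, and still so for the second after the job is handed in, with the robot touching nothing.
It also fails if it takes over 61 s, if anything falls off the work surface, if the arm or the gripper's body presses on something with over 40 N, if the wrist force passes 120 N, or if a joint passes its speed limit or range.

## Working session

There is one attempt and no reset: what is moved stays moved. The work goes in short steps, Python scripts to look and compute and a shell command to move; the robot and the scene stay as the last step left them, time stands still between calls to the robot, and variables do not carry over. Pictures are saved under pics/ and viewed, and the job is handed in when it is done.

```bash
mkdir -p pics; ls; python3 - <<'E'
from workcell import env
import cv2,numpy as np
s=env.get_state()
for k,v in s.items(): print(k,np.round(v,4))
print(env.tcp_to_grasp)
for n in ["scene","side","wrist"]:
    c=env.calibration(n); print(n,{k:np.round(v,4).tolist() for k,v in c.items()})
    cv2.imwrite(f"pics/{n}0.png",env.read_camera(n))
E
```

```text
pics
clock 0.0
joint_pos [-1.3676  0.314   0.045   1.3036  0.      1.4312]
qvel [ 0.0007  0.0013 -0.0003 -0.0014  0.0001  0.0003]
tau [ 1.10000e-03 -4.80626e+01  2.98535e+01  1.93000e-02 -3.00000e-04
 -0.00000e+00]
tcp_pos [ 0.1931 -0.5411  0.2304]
orientation [-9.000e-04  9.853e-01  1.706e-01 -0.000e+00]
wrist_force [-0.1943 -0.2765  0.7863]
ft_torque [-0.0299  0.0089  0.0108]
finger_gap 0.0854
0.0187
scene {'fx': 440.4001, 'fy': 440.4001, 'cx': 258.2924, 'cy': 189.3258, 'R': [[-0.6706, -0.7414, -0.0262], [-0.261, 0.2689, -0.9271], [0.6944, -0.6149, -0.3738]], 't': [0.4472, 0.2045, 0.7095]}
side {'fx': 387.9544, 'fy': 387.9544, 'cx': 260.6499, 'cy': 185.3238, 'R': [[-0.8194, -0.5733, 0.0032], [-0.3366, 0.4766, -0.8121], [0.464, -0.6665, -0.5835]], 't': [0.5237, 0.1778, 0.8259]}
wrist {'fx': 279.1612, 'fy': 279.1612, 'cx': 253.0776, 'cy': 187.6818, 'R': [[0.3371, -0.9415, -0.0018], [-0.9056, -0.3248, 0.2728], [-0.2574, -0.0904, -0.9621]], 't': [-0.5726, -0.0357, 0.3797]}
```

View pics/scene0.png

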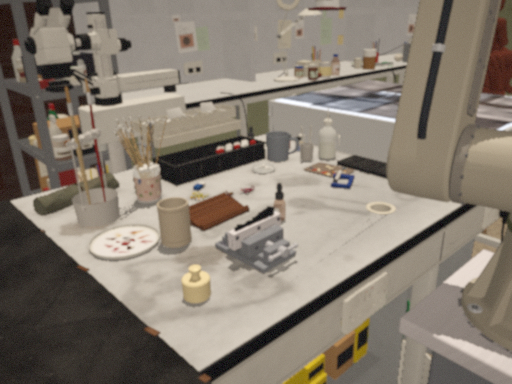

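View pics/side0.png

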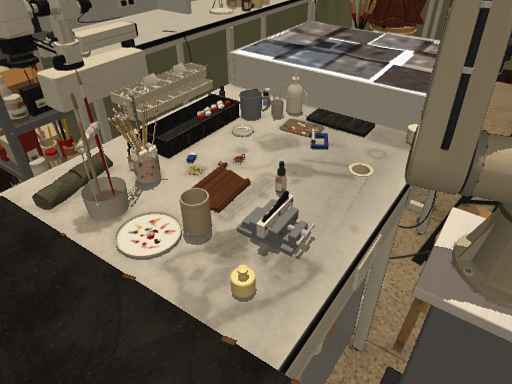

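View pics/wrist0.png

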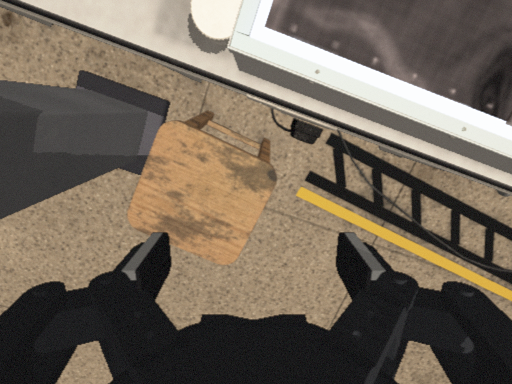

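The pictures show the vice at about scene (257,240) and side (275,222), with the bottle behind it at side (281,180), the weight at side (243,282), and the moulding at side (222,187). I'll enlarge the vice next.

```bash
python3 - <<'E'
import cv2,numpy as np
a=cv2.imread('pics/scene0.png')[175:280,205:310]; b=cv2.imread('pics/side0.png')[155:260,225:325]
cv2.imwrite('pics/z0.png',np.hstack([cv2.resize(a,(400,400),interpolation=cv2.INTER_CUBIC),cv2.resize(b,(400,420),interpolation=cv2.INTER_CUBIC)[:400]]))
E
```

```text
(no output)
```

View pics/z0.png

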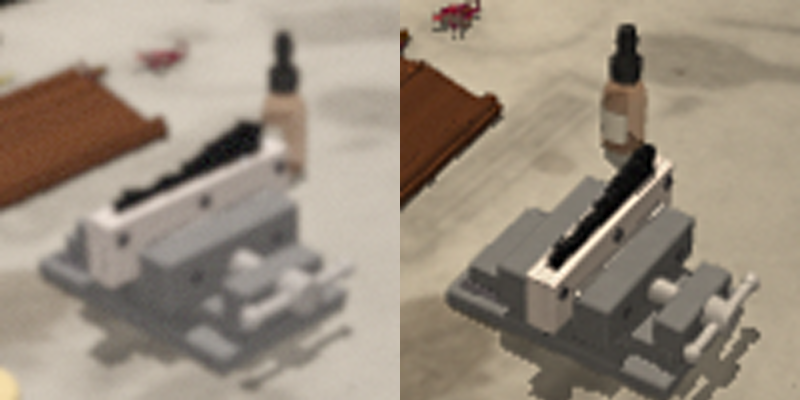

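```bash
cat > h.py <<'E'
from workcell import env
import numpy as np
def cast(n,uv,z,c=None):
    c=c or env.calibration(n); R=np.array(c['R']);t=np.array(c['t'])
    d=R.T@np.array([(uv[0]-c['cx'])/c['fx'],(uv[1]-c['cy'])/c['fy'],1]); o=-R.T@t
    return o+d*(z-o[2])/d[2]
def proj(n,X,c=None):
    c=c or env.calibration(n); p=np.array(c['R'])@X+np.array(c['t'])
    return np.array([c['fx']*p[0]/p[2]+c['cx'],c['fy']*p[1]/p[2]+c['cy']])
E
python3 - <<'E'
from h import *
for n,pts in {'side':[(257,223),(263.8,227),(292.5,195.7)],'scene':[(228.1,231.4),(234.4,234.6),(279.8,213.6)]}.items():
    P=[cast(n,p,.07) for p in pts]; print(n,np.round(P,4))
    d=P[2]-P[1]; print(np.linalg.norm(d),np.degrees(np.arctan2(d[1],d[0])), 'mid',(P[2]+P[0])/2, np.linalg.norm(P[1]-P[0]))
for n,p in [('side',(243,293)),('side',(280,200))]: print(cast(n,p,0))
E
```

```text
side [[0.4733 0.2512 0.07  ]
 [0.454  0.2533 0.07  ]
 [0.4612 0.1235 0.07  ]]
0.13005447911001883 -86.83305234477912 mid [0.46728558 0.18732869 0.07      ] 0.01942244863368726
scene [[0.4765 0.2493 0.07  ]
 [0.4574 0.2491 0.07  ]
 [0.4628 0.1209 0.07  ]]
0.12831554750229682 -87.59465235031111 mid [0.46965483 0.18510373 0.07      ] 0.01910813474859909
[0.42063444 0.37366903 0.        ]
[0.52321331 0.07727139 0.        ]
```

```bash
python3 - <<'E'
from h import *
for l,p in dict(cup=(196,236),cuptop=(181,200),whiteb=(294,114),blue=(318,148),ring=(361,170),mould1=(213,207),mould2=(250,185)).items(): print(l,np.round(cast('side',p,0),3))
c=env.calibration('wrist'); print(-np.array(c['R']).T@c['t']-env.get_state()['tcp_pos'])
E
python3 -m handwheel '[{"roll":-1},{"roll":-1},{"roll":-1},{"roll":-1},{"roll":-1},{"roll":-1},{"roll":-1},{"roll":-1}]' 255 40
python3 -m handwheel '[{"roll":-1},{"roll":-1},{"roll":-1},{"roll":-1},{"roll":-0.2},{}]'
```

```text
cup [0.61  0.306 0.   ]
cuptop [0.735 0.227 0.   ]
whiteb [ 0.761 -0.39   0.   ]
blue [ 0.57 -0.22  0.  ]
ring [ 0.407 -0.18   0.   ]
mould1 [0.648 0.201 0.   ]
mould2 [0.627 0.068 0.   ]
[0.06526904 0.02476263 0.14353007]invalid input at $[0]: expected keys dx, dy, dz, roll
invalid input at $[0]: expected keys dx, dy, dz, roll
```

```bash

python3 -m handwheel '[{"dx":0,"dy":0,"dz":0,"roll":-1},{"dx":0,"dy":0,"dz":0,"roll":-1},{"dx":0,"dy":0,"dz":0,"roll":-1},{"dx":0,"dy":0,"dz":0,"roll":-1},{"dx":0,"dy":0,"dz":0,"roll":-1},{"dx":0,"dy":0,"dz":0,"roll":-1},{"dx":0,"dy":0,"dz":0,"roll":-1},{"dx":0,"dy":0,"dz":0,"roll":-1}]' 255 40
python3 -m handwheel '[{"dx":0,"dy":0,"dz":0,"roll":-1},{"dx":0,"dy":0,"dz":0,"roll":-1},{"dx":0,"dy":0,"dz":0,"roll":-1},{"dx":0,"dy":0,"dz":0,"roll":-1},{"dx":0,"dy":0,"dz":0,"roll":-0.2},{"dx":0.2,"dy":0.5,"dz":0,"roll":0}]'
```

```text
clock: 0.82
tcp_pos: [0.1933, -0.5414, 0.2309]
orientation: [-0.0, 0.829, 0.559, 0.0]
wrist_force: [-0.2, 0.8, -1.2]
finger_gap: 0.0
clock: 1.32
tcp_pos: [0.2021, -0.5375, 0.2309]
orientation: [-0.0, 0.691, 0.723, -0.0]
wrist_force: [-0.7, 0.5, 0.3]
finger_gap: 0.0
```

```bash

python3 -m handwheel '[{"dx":0.8,"dy":1,"dz":0,"roll":0},{"dx":0.8,"dy":1,"dz":0,"roll":0},{"dx":0.8,"dy":1,"dz":0,"roll":0},{"dx":0.8,"dy":1,"dz":0,"roll":0},{"dx":0.8,"dy":1,"dz":0,"roll":0},{"dx":0.8,"dy":1,"dz":0,"roll":0},{"dx":0.8,"dy":1,"dz":0,"roll":0},{"dx":0.8,"dy":1,"dz":0,"roll":0}]'
python3 -m handwheel '[{"dx":1,"dy":1,"dz":0,"roll":0},{"dx":1,"dy":1,"dz":0,"roll":0},{"dx":1,"dy":0.5,"dz":0,"roll":0},{"dx":1,"dy":0.2,"dz":0,"roll":0},{"dx":1,"dy":0.2,"dz":0,"roll":0},{"dx":1,"dy":0.2,"dz":0,"roll":0},{"dx":1,"dy":0.2,"dz":0,"roll":0},{"dx":1,"dy":0.2,"dz":0,"roll":0}]'
python3 -m handwheel '[{"dx":1,"dy":0.1,"dz":0,"roll":0},{"dx":1,"dy":0.1,"dz":0,"roll":0},{"dx":1,"dy":0.1,"dz":0,"roll":0},{"dx":1,"dy":0.1,"dz":0,"roll":0},{"dx":1,"dy":0.1,"dz":0,"roll":0},{"dx":1,"dy":0.1,"dz":0,"roll":0},{"dx":1,"dy":0.1,"dz":0,"roll":0},{"dx":1,"dy":0.1,"dz":0,"roll":0}]'
```

```text
clock: 1.98
tcp_pos: [0.3578, -0.3997, 0.2313]
orientation: [-0.0, 0.69, 0.724, 0.0]
wrist_force: [0.2, 0.5, -0.6]
finger_gap: 0.0004
clock: 2.65
tcp_pos: [0.4188, -0.2363, 0.2312]
orientation: [-0.0, 0.69, 0.724, 0.0]
wrist_force: [0.6, -0.2, 0.1]
finger_gap: 0.0001
clock: 3.32
tcp_pos: [0.4264, -0.0758, 0.2313]
orientation: [0.0, 0.69, 0.724, 0.0]
wrist_force: [0.3, 0.4, 1.2]
finger_gap: 0.0001
```

```bash

python3 -m handwheel '[{"dx":1,"dy":0.4,"dz":0,"roll":0},{"dx":1,"dy":0.4,"dz":0,"roll":0},{"dx":1,"dy":0.4,"dz":0,"roll":0},{"dx":1,"dy":0.4,"dz":0,"roll":0},{"dx":1,"dy":0.5,"dz":0,"roll":0},{"dx":1,"dy":0.3,"dz":0,"roll":0},{"dx":0,"dy":0,"dz":0,"roll":0},{"dx":0,"dy":0,"dz":0,"roll":0}]'
python3 - <<'E'
from h import *
import cv2
c=env.calibration('wrist'); np.save('wc1.npy',c,allow_pickle=True)
cv2.imwrite('pics/w1.png',env.read_camera('wrist'))
print(-np.array(c['R']).T@c['t'],env.get_state()['tcp_pos'])
E
```

```text
clock: 3.98
tcp_pos: [0.4683, 0.0461, 0.2311]
orientation: [-0.0, 0.689, 0.725, -0.0]
wrist_force: [-0.9, -0.5, -0.3]
finger_gap: 0.0002
[0.46510834 0.11680512 0.3746021 ] [0.468183   0.04532235 0.23112455]
```

View pics/w1.png

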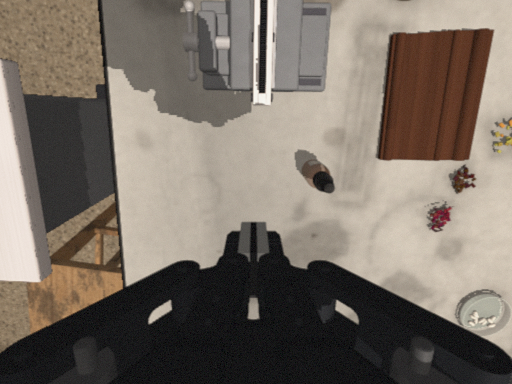

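The view shows the right end of the gauge at (262,100), the bottle at (318,178) and the shut fingertips at (254,228). I'll move along the gauge until all of it is in view.

```bash

python3 -m handwheel '[{"dx":1,"dy":0,"dz":0,"roll":0},{"dx":1,"dy":0,"dz":0,"roll":0},{"dx":1,"dy":0,"dz":0,"roll":0},{"dx":0.5,"dy":0,"dz":0,"roll":0},{"dx":0,"dy":0,"dz":0,"roll":0},{"dx":0,"dy":0,"dz":0,"roll":0},{"dx":0,"dy":0,"dz":0,"roll":0}]'
python3 - <<'E'
from h import *
import cv2
c=env.calibration('wrist'); np.save('wc2.npy',c,allow_pickle=True)
im=env.read_camera('wrist');cv2.imwrite('pics/w2.png',im)
cv2.imwrite('pics/w2z.png',cv2.resize(im[0:200,170:370],(600,600),interpolation=cv2.INTER_CUBIC))
print(env.get_state()['tcp_pos'])
E
```

```text
clock: 4.62
tcp_pos: [0.4651, 0.1138, 0.2313]
orientation: [0.0, 0.69, 0.724, -0.0]
wrist_force: [0.1, -1.2, 0.3]
finger_gap: -0.0002
[0.46514888 0.11371638 0.23125039]
```

View pics/w2z.png

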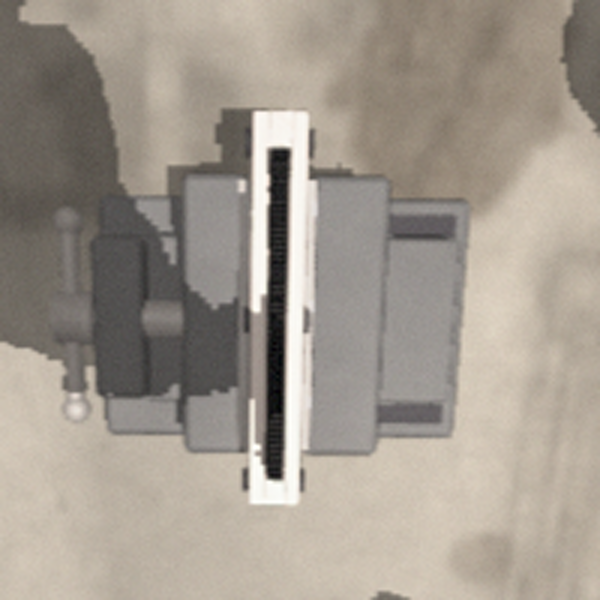

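```bash
python3 - <<'E'
from h import *
c=np.load('wc2.npy',allow_pickle=True).item()
P=[cast('w',(170+u/3,v/3),.07,c)[:2] for u,v in [(252,111),(308,111),(249,503),(299,503)]]
P=np.array(P);print(P.round(4))
A=(P[0]+P[1])/2;B=(P[2]+P[3])/2;d=A-B;print('L',A,'R',B,'len',np.linalg.norm(d),'yaw',np.degrees(np.arctan2(d[1],d[0])),'mid',(A+B)/2)
y=np.arctan2(.724,.690)*2; print(np.degrees(y))
s=env.get_state();q=s['orientation'];y=2*np.arctan2(q[2],q[1])
ex=np.array([np.cos(y),np.sin(y)]);ey=np.array([np.sin(y),-np.cos(y)])
u=d/np.linalg.norm(d)
for off in (-.046,0,.046):
    w=(A+B)/2+u*off-s['tcp_pos'][:2]; print(off,(w@ex)/.02,(w@ey)/.02)
E
```

```text
[[0.4593 0.2522]
 [0.4776 0.2531]
 [0.4648 0.1213]
 [0.4833 0.1222]]
L [0.46847684 0.2526399 ] R [0.4740592  0.12177941] len 0.1309795056020509 yaw 92.4426951633938 mid [0.47126802 0.18720965]
92.75485317496046
-0.046 1.3556938799817342 0.4698369838735294
0 3.655658344115975 0.48262227697505033
0.046 5.955622808250217 0.49540757007657144
```

```bash

python3 -m handwheel '[{"dx":0.6,"dy":0.2,"dz":1,"roll":0},{"dx":0.65,"dy":0.27,"dz":1,"roll":0},{"dx":0,"dy":0,"dz":1,"roll":0},{"dx":0,"dy":0,"dz":1,"roll":0},{"dx":0,"dy":0,"dz":1,"roll":0},{"dx":0,"dy":0,"dz":0.8,"roll":0},{"dx":0,"dy":0,"dz":0,"roll":0},{"dx":0,"dy":0,"dz":0,"roll":0}]'
python3 - <<'E'
from h import *
import cv2
ims=[env.read_camera('scene')[160:280,205:325],env.read_camera('side')[140:260,215:335]]
cv2.imwrite('pics/z2.png',np.hstack([cv2.resize(i,(400,400),interpolation=cv2.INTER_CUBIC) for i in ims]))
E
```

```text
clock: 5.33
tcp_pos: [0.4726, 0.1392, 0.1148]
orientation: [-0.001, 0.69, 0.724, -0.001]
wrist_force: [-0.0, -0.7, -0.5]
finger_gap: -0.0001
```

View pics/z2.png

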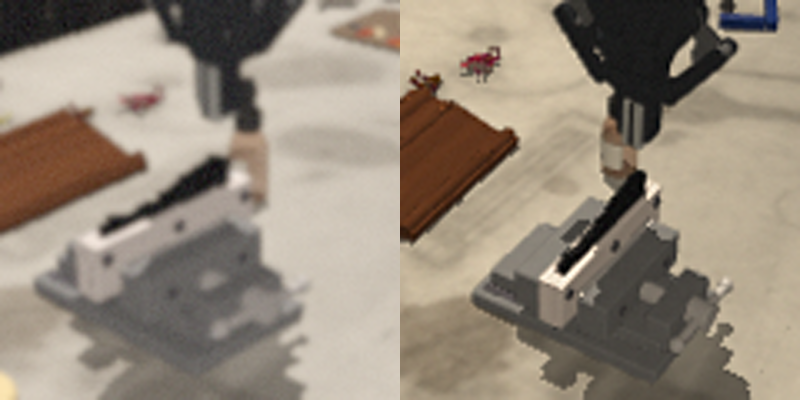

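The fingertips stand over the gauge's right end, at about (640,140) in the right half, and clear of the bottle. I'll press down in small steps.

```bash

python3 -m handwheel '[{"dx":0,"dy":0,"dz":0.4,"roll":0},{"dx":0,"dy":0,"dz":0.3,"roll":0},{"dx":0,"dy":0,"dz":0.3,"roll":0},{"dx":0,"dy":0,"dz":0.3,"roll":0},{"dx":0,"dy":0,"dz":0.3,"roll":0},{"dx":0,"dy":0,"dz":0,"roll":0},{"dx":0,"dy":0,"dz":0,"roll":0}]'
python3 -m handwheel '[{"dx":0,"dy":0,"dz":0.2,"roll":0},{"dx":0,"dy":0,"dz":0.1,"roll":0},{"dx":0,"dy":0,"dz":0,"roll":0},{"dx":0,"dy":0,"dz":0,"roll":0}]'
python3 -m handwheel '[{"dx":0,"dy":0,"dz":0.1,"roll":0},{"dx":0,"dy":0,"dz":0,"roll":0},{"dx":0,"dy":0,"dz":0,"roll":0}]'
```

```text
clock: 6.02
tcp_pos: [0.4729, 0.1401, 0.0827]
orientation: [-0.0, 0.689, 0.724, -0.0]
wrist_force: [-0.1, 0.5, 0.6]
finger_gap: -0.0004
clock: 6.35
tcp_pos: [0.4732, 0.1402, 0.0774]
orientation: [0.0, 0.689, 0.724, 0.0]
wrist_force: [-1.4, -0.2, 2.8]
finger_gap: 0.0001
clock: 6.6
tcp_pos: [0.4732, 0.1402, 0.0755]
orientation: [0.0, 0.689, 0.724, 0.0]
wrist_force: [-1.5, -0.7, 5.4]
finger_gap: -0.0
```

```bash

python3 -m handwheel '[{"dx":0,"dy":0,"dz":0.1,"roll":0},{"dx":0,"dy":0,"dz":0.05,"roll":0},{"dx":0,"dy":0,"dz":0,"roll":0},{"dx":0,"dy":0,"dz":0,"roll":0}]'
python3 -m handwheel '[{"dx":0,"dy":0,"dz":0.05,"roll":0},{"dx":0,"dy":0,"dz":0,"roll":0},{"dx":0,"dy":0,"dz":0,"roll":0}]'
python3 -m handwheel '[{"dx":0,"dy":0,"dz":0.05,"roll":0},{"dx":0,"dy":0,"dz":0,"roll":0},{"dx":0,"dy":0,"dz":0,"roll":0}]'
```

```text
clock: 6.93
tcp_pos: [0.4732, 0.1401, 0.0725]
orientation: [0.0, 0.689, 0.724, 0.0]
wrist_force: [-2.2, -0.8, 5.4]
finger_gap: -0.0002
clock: 7.18
tcp_pos: [0.4732, 0.1402, 0.0716]
orientation: [0.0, 0.689, 0.724, 0.0]
wrist_force: [-2.1, -0.5, 7.6]
finger_gap: 0.0003
clock: 7.43
tcp_pos: [0.4732, 0.1402, 0.0706]
orientation: [0.0, 0.689, 0.724, 0.0]
wrist_force: [-1.6, -0.1, 6.8]
finger_gap: -0.0002
```

```bash

python3 -m handwheel '[{"dx":0,"dy":0,"dz":0.03,"roll":0},{"dx":0,"dy":0,"dz":0,"roll":0},{"dx":0,"dy":0,"dz":0,"roll":0}]'
python3 -m handwheel '[{"dx":0,"dy":0,"dz":0.03,"roll":0},{"dx":0,"dy":0,"dz":0,"roll":0},{"dx":0,"dy":0,"dz":0,"roll":0}]'
```

```text
clock: 7.68
tcp_pos: [0.4732, 0.1402, 0.0701]
orientation: [0.0, 0.689, 0.724, 0.0]
wrist_force: [-2.3, 0.5, 6.0]
finger_gap: -0.0001
clock: 7.93
tcp_pos: [0.4733, 0.1402, 0.07]
orientation: [0.0, 0.689, 0.724, 0.0]
wrist_force: [-2.8, -1.3, 11.4]
finger_gap: 0.0001
```

```bash

python3 -m handwheel '[{"dx":0,"dy":0,"dz":0.03,"roll":0},{"dx":0,"dy":0,"dz":0,"roll":0},{"dx":0,"dy":0,"dz":0,"roll":0}]'
python3 - <<'E'
from h import *
import cv2
ims=[env.read_camera('scene')[160:280,205:325],env.read_camera('side')[140:260,215:335]]
cv2.imwrite('pics/z3.png',np.hstack([cv2.resize(i,(400,400),interpolation=cv2.INTER_CUBIC) for i in ims]))
E
```

```text
clock: 8.18
tcp_pos: [0.4733, 0.1402, 0.07]
orientation: [0.0, 0.689, 0.724, 0.0]
wrist_force: [-4.7, -0.8, 16.3]
finger_gap: -0.0002
```

View pics/z3.png

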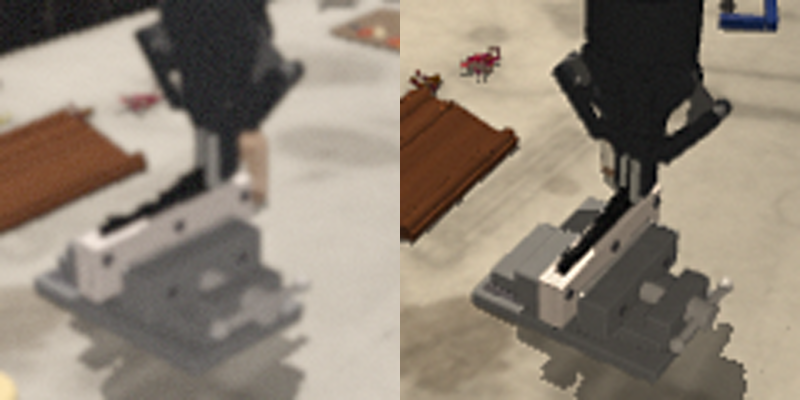

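The tips rest on the cheeks at z = 0.0700, which matches the stated flush height, with 16 N. I'll step along the gauge at 16 mm pitch.

```bash

python3 -m handwheel '[{"dx":0,"dy":0,"dz":-0.75,"roll":0},{"dx":0,"dy":0,"dz":-0.75,"roll":0},{"dx":0.4,"dy":0,"dz":0,"roll":0},{"dx":0.4,"dy":0,"dz":0,"roll":0},{"dx":0,"dy":0,"dz":0,"roll":0}]'
python3 -m handwheel '[{"dx":0,"dy":0,"dz":0.3,"roll":0},{"dx":0,"dy":0,"dz":0.3,"roll":0},{"dx":0,"dy":0,"dz":0.3,"roll":0},{"dx":0,"dy":0,"dz":0.2,"roll":0},{"dx":0,"dy":0,"dz":0.2,"roll":0},{"dx":0,"dy":0,"dz":0.1,"roll":0},{"dx":0,"dy":0,"dz":0,"roll":0},{"dx":0,"dy":0,"dz":0,"roll":0}]'
python3 -m handwheel '[{"dx":0,"dy":0,"dz":0.05,"roll":0},{"dx":0,"dy":0,"dz":0.05,"roll":0},{"dx":0,"dy":0,"dz":0,"roll":0},{"dx":0,"dy":0,"dz":0,"roll":0}]'
```

```text
clock: 8.7
tcp_pos: [0.472, 0.1574, 0.0977]
orientation: [-0.0, 0.689, 0.725, -0.0]
wrist_force: [0.1, 0.0, -0.6]
finger_gap: -0.0003
clock: 9.37
tcp_pos: [0.4722, 0.156, 0.0701]
orientation: [-0.0, 0.689, 0.724, -0.0]
wrist_force: [-0.3, 1.6, 2.4]
finger_gap: -0.0001
clock: 9.7
tcp_pos: [0.4723, 0.156, 0.07]
orientation: [0.0, 0.689, 0.724, 0.0]
wrist_force: [-5.4, 0.2, 16.5]
finger_gap: 0.0003
```

```bash

python3 -m handwheel '[{"dx":0,"dy":0,"dz":-0.75,"roll":0},{"dx":0,"dy":0,"dz":-0.75,"roll":0},{"dx":0.4,"dy":0,"dz":0,"roll":0},{"dx":0.4,"dy":0,"dz":0,"roll":0},{"dx":0,"dy":0,"dz":0,"roll":0}]'
python3 -m handwheel '[{"dx":0,"dy":0,"dz":0.3,"roll":0},{"dx":0,"dy":0,"dz":0.3,"roll":0},{"dx":0,"dy":0,"dz":0.3,"roll":0},{"dx":0,"dy":0,"dz":0.2,"roll":0},{"dx":0,"dy":0,"dz":0.2,"roll":0},{"dx":0,"dy":0,"dz":0.1,"roll":0},{"dx":0,"dy":0,"dz":0,"roll":0},{"dx":0,"dy":0,"dz":0,"roll":0}]'
python3 -m handwheel '[{"dx":0,"dy":0,"dz":0.05,"roll":0},{"dx":0,"dy":0,"dz":0.05,"roll":0},{"dx":0,"dy":0,"dz":0,"roll":0},{"dx":0,"dy":0,"dz":0,"roll":0}]'
```

```text
clock: 10.12
tcp_pos: [0.4711, 0.1731, 0.0976]
orientation: [-0.0, 0.689, 0.725, -0.0]
wrist_force: [0.7, 0.3, 0.1]
finger_gap: -0.0001
clock: 10.78
tcp_pos: [0.4713, 0.1721, 0.07]
orientation: [-0.0, 0.689, 0.724, -0.0]
wrist_force: [-1.2, 1.0, 4.3]
finger_gap: -0.0002
clock: 11.12
tcp_pos: [0.4714, 0.1721, 0.0699]
orientation: [0.0, 0.689, 0.724, 0.0]
wrist_force: [-5.6, -0.6, 20.1]
finger_gap: 0.0001
```

```bash

python3 -m handwheel '[{"dx":0,"dy":0,"dz":-0.75,"roll":0},{"dx":0,"dy":0,"dz":-0.75,"roll":0},{"dx":0.4,"dy":0,"dz":0,"roll":0},{"dx":0.4,"dy":0,"dz":0,"roll":0},{"dx":0,"dy":0,"dz":0,"roll":0}]'
python3 -m handwheel '[{"dx":0,"dy":0,"dz":0.3,"roll":0},{"dx":0,"dy":0,"dz":0.3,"roll":0},{"dx":0,"dy":0,"dz":0.3,"roll":0},{"dx":0,"dy":0,"dz":0.2,"roll":0},{"dx":0,"dy":0,"dz":0.2,"roll":0},{"dx":0,"dy":0,"dz":0.1,"roll":0},{"dx":0,"dy":0,"dz":0,"roll":0},{"dx":0,"dy":0,"dz":0,"roll":0}]'
python3 -m handwheel '[{"dx":0,"dy":0,"dz":0.05,"roll":0},{"dx":0,"dy":0,"dz":0.05,"roll":0},{"dx":0,"dy":0,"dz":0,"roll":0},{"dx":0,"dy":0,"dz":0,"roll":0}]'
```

```text
clock: 11.53
tcp_pos: [0.4703, 0.1891, 0.0974]
orientation: [-0.0, 0.689, 0.725, -0.0]
wrist_force: [-0.0, -0.9, -0.0]
finger_gap: 0.0001
clock: 12.2
tcp_pos: [0.4703, 0.1879, 0.0701]
orientation: [-0.0, 0.689, 0.724, -0.0]
wrist_force: [-1.7, 1.0, 2.9]
finger_gap: 0.0002
clock: 12.53
tcp_pos: [0.4704, 0.1879, 0.07]
orientation: [0.0, 0.689, 0.724, -0.0]
wrist_force: [-6.5, -2.0, 17.6]
finger_gap: 0.0001
```

```bash

python3 -m handwheel '[{"dx":0,"dy":0,"dz":-0.75,"roll":0},{"dx":0,"dy":0,"dz":-0.75,"roll":0},{"dx":0.4,"dy":0,"dz":0,"roll":0},{"dx":0.4,"dy":0,"dz":0,"roll":0},{"dx":0,"dy":0,"dz":0,"roll":0}]'
python3 -m handwheel '[{"dx":0,"dy":0,"dz":0.3,"roll":0},{"dx":0,"dy":0,"dz":0.3,"roll":0},{"dx":0,"dy":0,"dz":0.3,"roll":0},{"dx":0,"dy":0,"dz":0.2,"roll":0},{"dx":0,"dy":0,"dz":0.2,"roll":0},{"dx":0,"dy":0,"dz":0.1,"roll":0},{"dx":0,"dy":0,"dz":0,"roll":0},{"dx":0,"dy":0,"dz":0,"roll":0}]'
python3 -m handwheel '[{"dx":0,"dy":0,"dz":0.05,"roll":0},{"dx":0,"dy":0,"dz":0.05,"roll":0},{"dx":0,"dy":0,"dz":0,"roll":0},{"dx":0,"dy":0,"dz":0,"roll":0}]'
```

```text
clock: 12.95
tcp_pos: [0.4698, 0.2052, 0.0977]
orientation: [-0.0, 0.689, 0.725, 0.0]
wrist_force: [0.0, -0.7, 0.4]
finger_gap: 0.0004
clock: 13.62
tcp_pos: [0.4697, 0.2038, 0.0701]
orientation: [-0.0, 0.689, 0.724, -0.0]
wrist_force: [-1.0, 0.8, 0.4]
finger_gap: 0.0
clock: 13.95
tcp_pos: [0.4698, 0.2038, 0.07]
orientation: [0.0, 0.689, 0.724, -0.0]
wrist_force: [-5.9, -1.5, 16.3]
finger_gap: 0.0001
```

```bash

python3 -m handwheel '[{"dx":0,"dy":0,"dz":-0.75,"roll":0},{"dx":0,"dy":0,"dz":-0.75,"roll":0},{"dx":0.4,"dy":0,"dz":0,"roll":0},{"dx":0.4,"dy":0,"dz":0,"roll":0},{"dx":0,"dy":0,"dz":0,"roll":0}]'
python3 -m handwheel '[{"dx":0,"dy":0,"dz":0.3,"roll":0},{"dx":0,"dy":0,"dz":0.3,"roll":0},{"dx":0,"dy":0,"dz":0.3,"roll":0},{"dx":0,"dy":0,"dz":0.2,"roll":0},{"dx":0,"dy":0,"dz":0.2,"roll":0},{"dx":0,"dy":0,"dz":0.1,"roll":0},{"dx":0,"dy":0,"dz":0,"roll":0},{"dx":0,"dy":0,"dz":0,"roll":0}]'
python3 -m handwheel '[{"dx":0,"dy":0,"dz":0.05,"roll":0},{"dx":0,"dy":0,"dz":0.05,"roll":0},{"dx":0,"dy":0,"dz":0,"roll":0},{"dx":0,"dy":0,"dz":0,"roll":0}]'
```

```text
clock: 14.37
tcp_pos: [0.4691, 0.2213, 0.0978]
orientation: [-0.0, 0.689, 0.725, 0.0]
wrist_force: [1.1, 0.3, -0.2]
finger_gap: -0.0002
clock: 15.03
tcp_pos: [0.4686, 0.2198, 0.0701]
orientation: [-0.0, 0.689, 0.724, -0.001]
wrist_force: [-2.2, -0.0, 2.6]
finger_gap: -0.0003
clock: 15.37
tcp_pos: [0.4687, 0.2198, 0.0699]
orientation: [0.0, 0.689, 0.724, -0.0]
wrist_force: [-6.7, -1.1, 17.4]
finger_gap: -0.0002
```

```bash

python3 -m handwheel '[{"dx":0,"dy":0,"dz":-0.75,"roll":0},{"dx":0,"dy":0,"dz":-0.75,"roll":0},{"dx":0.4,"dy":0,"dz":0,"roll":0},{"dx":0.4,"dy":0,"dz":0,"roll":0},{"dx":0,"dy":0,"dz":0,"roll":0}]'
python3 -m handwheel '[{"dx":0,"dy":0,"dz":0.3,"roll":0},{"dx":0,"dy":0,"dz":0.3,"roll":0},{"dx":0,"dy":0,"dz":0.3,"roll":0},{"dx":0,"dy":0,"dz":0.2,"roll":0},{"dx":0,"dy":0,"dz":0.2,"roll":0},{"dx":0,"dy":0,"dz":0.1,"roll":0},{"dx":0,"dy":0,"dz":0,"roll":0},{"dx":0,"dy":0,"dz":0,"roll":0}]'
python3 -m handwheel '[{"dx":0,"dy":0,"dz":0.05,"roll":0},{"dx":0,"dy":0,"dz":0.05,"roll":0},{"dx":0,"dy":0,"dz":0,"roll":0},{"dx":0,"dy":0,"dz":0,"roll":0}]'
```

```text
clock: 15.78
tcp_pos: [0.4683, 0.2372, 0.0976]
orientation: [-0.0, 0.689, 0.725, 0.0]
wrist_force: [-0.2, -0.4, 0.0]
finger_gap: 0.0002
clock: 16.45
tcp_pos: [0.4686, 0.2358, 0.0703]
orientation: [0.0, 0.689, 0.724, -0.0]
wrist_force: [0.1, -0.4, -0.5]
finger_gap: -0.0003
clock: 16.78
tcp_pos: [0.4687, 0.2359, 0.07]
orientation: [0.0, 0.689, 0.724, 0.0]
wrist_force: [-4.7, -2.7, 12.7]
finger_gap: -0.0002
```

```bash

python3 -m handwheel '[{"dx":0,"dy":0,"dz":-1,"roll":0},{"dx":0,"dy":0,"dz":-1,"roll":0},{"dx":-1,"dy":0,"dz":-1,"roll":0},{"dx":-1,"dy":0,"dz":-1,"roll":0},{"dx":-1,"dy":0,"dz":-1,"roll":0},{"dx":-1,"dy":0,"dz":0,"roll":0},{"dx":-1,"dy":0,"dz":0,"roll":0},{"dx":-1,"dy":0,"dz":0,"roll":0}]'
python3 -m handwheel '[{"dx":-1,"dy":0,"dz":0,"roll":0},{"dx":-1,"dy":0,"dz":0,"roll":0},{"dx":0,"dy":0,"dz":0,"roll":0},{"dx":0,"dy":0,"dz":0,"roll":0},{"dx":0,"dy":0,"dz":0,"roll":0}]'
python3 - <<'E'
from h import *
import cv2
c=env.calibration('wrist'); np.save('wc4.npy',c,allow_pickle=True)
w=env.read_camera('wrist');cv2.imwrite('pics/w4.png',w)
ims=[env.read_camera('scene')[180:280,205:305],env.read_camera('side')[170:270,225:325]]
cv2.imwrite('pics/z4.png',np.hstack([cv2.resize(i,(400,400),interpolation=cv2.INTER_CUBIC) for i in ims]))
cv2.imwrite('pics/full4.png',env.read_camera('side'))
E
```

```text
clock: 17.45
tcp_pos: [0.4749, 0.1152, 0.169]
orientation: [0.001, 0.689, 0.724, 0.001]
wrist_force: [0.5, -0.3, 0.2]
finger_gap: 0.0001
clock: 17.87
tcp_pos: [0.4764, 0.0765, 0.1684]
orientation: [-0.0, 0.689, 0.724, 0.0]
wrist_force: [-0.1, 0.7, 0.0]
finger_gap: -0.0
```

View pics/z4.png

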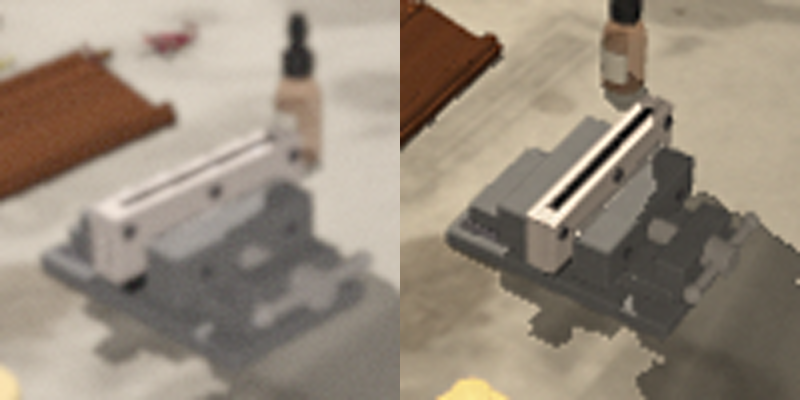

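View pics/w4.png

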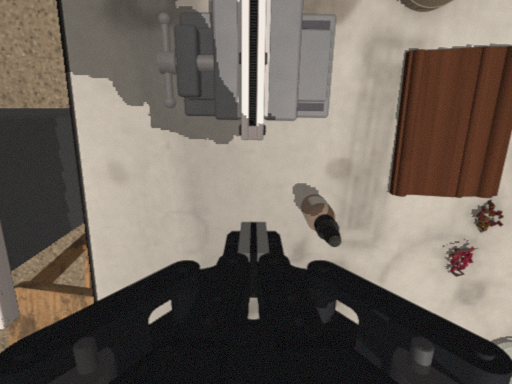

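View pics/full4.png

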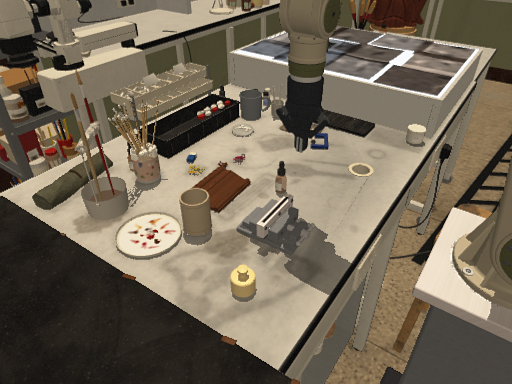

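Both outside views show the leaves as a black line level with the body's top, from (545,205) to (650,110) in the right half. The vice and bystanders are where they were. There is plenty of time, so I'll make a second pass at half-pitch positions to check the seams.

```bash

python3 -m handwheel '[{"dx":1,"dy":0,"dz":0,"roll":0},{"dx":1,"dy":0,"dz":0,"roll":0},{"dx":1,"dy":0,"dz":0.5,"roll":0},{"dx":0.5,"dy":0,"dz":1,"roll":0},{"dx":0,"dy":0,"dz":1,"roll":0},{"dx":0,"dy":0,"dz":1,"roll":0},{"dx":0,"dy":0,"dz":0.8,"roll":0},{"dx":0,"dy":0,"dz":0,"roll":0}]'
python3 -m handwheel '[{"dx":0,"dy":0,"dz":0.2,"roll":0},{"dx":0,"dy":0,"dz":0.15,"roll":0},{"dx":0,"dy":0,"dz":0.1,"roll":0},{"dx":0,"dy":0,"dz":0,"roll":0},{"dx":0,"dy":0,"dz":0,"roll":0}]'
```

```text
clock: 18.73
tcp_pos: [0.4702, 0.1465, 0.0794]
orientation: [-0.002, 0.689, 0.725, -0.002]
wrist_force: [-0.4, -0.3, -0.2]
finger_gap: -0.0003
clock: 19.15
tcp_pos: [0.4734, 0.1461, 0.0741]
orientation: [0.0, 0.689, 0.724, 0.0]
wrist_force: [0.4, -0.8, 0.0]
finger_gap: -0.0
```

```bash

python3 -m handwheel '[{"dx":0,"dy":0,"dz":0.1,"roll":0},{"dx":0,"dy":0,"dz":0.08,"roll":0},{"dx":0,"dy":0,"dz":0,"roll":0},{"dx":0,"dy":0,"dz":0,"roll":0}]'
python3 -m handwheel '[{"dx":0,"dy":0,"dz":0.05,"roll":0},{"dx":0,"dy":0,"dz":0.05,"roll":0},{"dx":0,"dy":0,"dz":0,"roll":0},{"dx":0,"dy":0,"dz":0,"roll":0}]'
```

```text
clock: 19.48
tcp_pos: [0.4733, 0.1461, 0.0701]
orientation: [0.0, 0.689, 0.724, 0.0]
wrist_force: [-0.4, -0.2, 1.5]
finger_gap: -0.0001
clock: 19.82
tcp_pos: [0.4734, 0.1461, 0.0699]
orientation: [0.001, 0.689, 0.724, 0.001]
wrist_force: [-5.4, -0.8, 17.2]
finger_gap: 0.0002
```

```bash

python3 -m handwheel '[{"dx":0,"dy":0,"dz":-0.5,"roll":0},{"dx":0.4,"dy":0,"dz":0,"roll":0},{"dx":0.4,"dy":0,"dz":0,"roll":0},{"dx":0,"dy":0,"dz":0.2,"roll":0},{"dx":0,"dy":0,"dz":0.15,"roll":0},{"dx":0,"dy":0,"dz":0.15,"roll":0},{"dx":0,"dy":0,"dz":0,"roll":0},{"dx":0,"dy":0,"dz":0,"roll":0}]'
python3 -m handwheel '[{"dx":0,"dy":0,"dz":-0.5,"roll":0},{"dx":0.4,"dy":0,"dz":0,"roll":0},{"dx":0.4,"dy":0,"dz":0,"roll":0},{"dx":0,"dy":0,"dz":0.2,"roll":0},{"dx":0,"dy":0,"dz":0.15,"roll":0},{"dx":0,"dy":0,"dz":0.15,"roll":0},{"dx":0,"dy":0,"dz":0,"roll":0},{"dx":0,"dy":0,"dz":0,"roll":0}]'
```

```text
clock: 20.48
tcp_pos: [0.4719, 0.1627, 0.0699]
orientation: [-0.0, 0.689, 0.725, 0.001]
wrist_force: [-8.0, 0.5, 24.1]
finger_gap: -0.0003
clock: 21.15
tcp_pos: [0.471, 0.1787, 0.0699]
orientation: [-0.0, 0.689, 0.725, 0.001]
wrist_force: [-9.3, 0.3, 26.2]
finger_gap: 0.0003
```

```bash

python3 -m handwheel '[{"dx":0,"dy":0,"dz":-0.5,"roll":0},{"dx":0.4,"dy":0,"dz":0,"roll":0},{"dx":0.4,"dy":0,"dz":0,"roll":0},{"dx":0,"dy":0,"dz":0.2,"roll":0},{"dx":0,"dy":0,"dz":0.15,"roll":0},{"dx":0,"dy":0,"dz":0.15,"roll":0},{"dx":0,"dy":0,"dz":0,"roll":0},{"dx":0,"dy":0,"dz":0,"roll":0}]'
python3 -m handwheel '[{"dx":0,"dy":0,"dz":-0.5,"roll":0},{"dx":0.4,"dy":0,"dz":0,"roll":0},{"dx":0.4,"dy":0,"dz":0,"roll":0},{"dx":0,"dy":0,"dz":0.2,"roll":0},{"dx":0,"dy":0,"dz":0.15,"roll":0},{"dx":0,"dy":0,"dz":0.15,"roll":0},{"dx":0,"dy":0,"dz":0,"roll":0},{"dx":0,"dy":0,"dz":0,"roll":0}]'
python3 -m handwheel '[{"dx":0,"dy":0,"dz":-0.5,"roll":0},{"dx":0.4,"dy":0,"dz":0,"roll":0},{"dx":0.4,"dy":0,"dz":0,"roll":0},{"dx":0,"dy":0,"dz":0.2,"roll":0},{"dx":0,"dy":0,"dz":0.15,"roll":0},{"dx":0,"dy":0,"dz":0.15,"roll":0},{"dx":0,"dy":0,"dz":0,"roll":0},{"dx":0,"dy":0,"dz":0,"roll":0}]'
```

```text
clock: 21.82
tcp_pos: [0.4702, 0.1947, 0.0698]
orientation: [-0.0, 0.689, 0.725, 0.001]
wrist_force: [-8.1, 0.1, 26.1]
finger_gap: 0.0
clock: 22.48
tcp_pos: [0.4695, 0.2106, 0.0699]
orientation: [-0.0, 0.689, 0.725, 0.001]
wrist_force: [-8.3, -0.2, 25.2]
finger_gap: 0.0002
clock: 23.15
tcp_pos: [0.4687, 0.2266, 0.0699]
orientation: [-0.0, 0.689, 0.725, 0.001]
wrist_force: [-8.6, -0.8, 25.1]
finger_gap: 0.0002
```

Every press now rests on the cheeks at 0.070. I'll retract, look once more and hand in.

```bash

python3 -m handwheel '[{"dx":0,"dy":0,"dz":-1,"roll":0},{"dx":0,"dy":0,"dz":-1,"roll":0},{"dx":-1,"dy":0,"dz":-1,"roll":0},{"dx":-1,"dy":0,"dz":-1,"roll":0},{"dx":-1,"dy":0,"dz":-1,"roll":0},{"dx":-1,"dy":0,"dz":0,"roll":0},{"dx":-1,"dy":0,"dz":0,"roll":0},{"dx":-1,"dy":0,"dz":0,"roll":0}]'
python3 -m handwheel '[{"dx":0,"dy":0,"dz":0,"roll":0},{"dx":0,"dy":0,"dz":0,"roll":0},{"dx":0,"dy":0,"dz":0,"roll":0}]'
python3 - <<'E'
from h import *
import cv2
w=env.read_camera('wrist')[0:200,156:356]
ims=[w,env.read_camera('side')[170:270,225:325]]
cv2.imwrite('pics/z5.png',np.hstack([cv2.resize(i,(400,400),interpolation=cv2.INTER_CUBIC) for i in ims]))
a=cv2.imread('pics/side0.png').astype(int)
E
```

```text
clock: 23.82
tcp_pos: [0.4747, 0.1052, 0.1672]
orientation: [-0.0, 0.689, 0.724, -0.0]
wrist_force: [-0.5, 0.3, 0.4]
finger_gap: -0.0003
clock: 24.07
tcp_pos: [0.4746, 0.1064, 0.1671]
orientation: [-0.001, 0.689, 0.724, -0.0]
wrist_force: [-0.0, -0.1, 0.1]
finger_gap: 0.0001
```

View pics/z5.png

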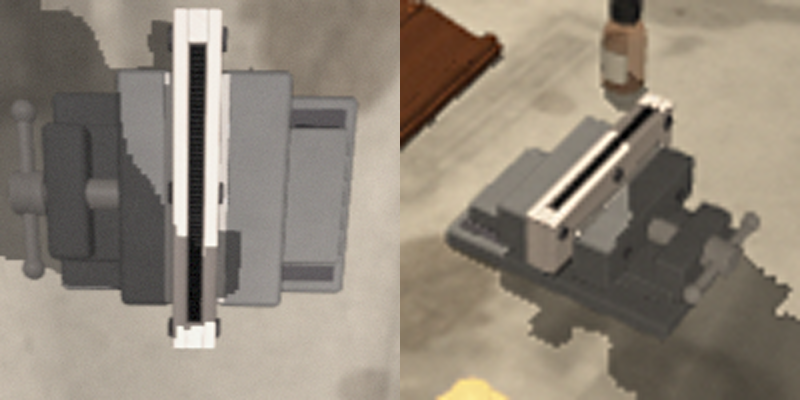

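The leaf row is a uniform strip within the slot, from (198,42) to (194,325) in the left half. It is flush in the side view too, and the vice has not moved.

```bash
python3 -c "
from workcell import env
print(env.hand_in())"
```

```text
the job is handed in; nothing more can be done
None
```

All 18 leaves look flush with the top of the gauge's body from end to end, and I handed the job in at about 24 s of the 61 s allowed.

- **Pressing:** I pressed straight down with the shut fingertips at seven places, 16 mm apart, along the top edge. A second pass at the six in-between places followed. Every press ended on the cheeks at z = 0.070 m, the flush height. End-of-move readings never exceeded about 26 N.
- **Second pass:** At the first of these places I went down slowly and met nothing until 0.070 m, so those leaves were already flush. I pressed the other five without slow readings, so they confirm only the final height.
- **Last look:** The side and wrist views showed an even, flush row. By eye, the vice was at the same picture position as before and the nearby things had not moved. I did not measure the leaves individually by camera.
- **Small disagreement:** The camera estimates of the gauge's position differed by up to 4 mm across it. I used the closer wrist view, and the contact height bore it out.

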